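# Photograph the solid-cast knob with its lot tag

### The job

One of the two brass knobs on the white tray came out of the foundry solid instead of hollow, and it has to be shown to the camera together with its lot tag. First take the lot tag out of its slotted wooden block, hook it over the rail about 9 cm to one side of the white tape band, slide it along the rail, still hooked on, until its hook sits on the band, and let go of it. Then lift each knob in turn clear of the tray to feel which is the heavier, standing it back on the tray before you lift the other, and finish with the lighter one standing on the tray and the heavier one still in the grip, held up still and upright about 10 cm from the rail on the robot's side, about 10 cm along from the tag to either side and level with the tag's card, so that the camera beyond the rail sees both side by side; don't put it down, and don't move or tip over the other things on the bench.

Things in the scene. Friction and masses are not known exactly. Their poses are not given: they have to be found in the camera images.
- tag: the lot tag, 130 g, 163 mm tall: aluminium plate (8 mm along x, 70 mm along y, 70 mm tall, white card on both faces) with a hook of 18 mm wide, 4 mm thick bent strip above it. Origin: centre of the plate's underside, z up. It starts upright in the block's middle slot, 24 mm deep, its underside 8 mm above the table. Hung on the rail and let go, it tilts by 7 to 10 degrees, swinging a moment
- tag_seat (a point): point in the hook's crown, (15, 0, 149) mm from the tag's origin, on the rail's axis when it hangs. The hook is an inverted U seen along y, open downward, 26 mm wide inside: one leg rises from the plate at x = 0, the free leg at x = 30 mm ends 114 mm above the origin, the plate clears the crown's middle by 11 mm. Grip: pinch both legs' outer faces (x = -2 and 32 mm) from above, 118 to 146 mm up
- rack: slotted light-wood block, 100 x 110 x 32 mm, that the tag stands in; origin at the centre of its underside, slots along its y. The two outer slots hold plain white cards without hooks, up to 64 mm above the table, which stay there (fixed)
- rail: the photo rail: a level steel bar, 12 mm thick, 360 mm long along the body's y, its axis 235 mm above the table, fixed on two 16 mm posts at its ends (feet 50 x 30 mm; bar clear for |y| below 170 mm). Origin on the table below the bar's middle; the body's -x side faces the robot
- mark (a point): middle of the 20 mm wide white tape band round the rail, on the bar's axis; y along the bar, z up, -x on the robot's side. Always within 80 mm of the rail's middle. The inspection camera (ring light on a post, fixed) stands 240 mm beyond it and looks at it square to the rail, lens axis 122 mm above the table
- tray: white foam tray, 130 (x) x 220 (y) x 14 mm, fixed, origin at the centre of its underside; rows of small fixed brass ferrules stick up 8 mm from it at x = -45 mm and along its middle (y = 0)
- tray_top (a point): centre of the tray's upper face, 14 mm above the table
- knob_1: a cast brass knob standing on the tray: foot 30 mm across, waist 20 mm, cylindrical head 36 mm across from 23 to 41 mm above the underside, 46 mm tall. Origin: centre of the underside, z up its axis. The knobs look just alike; the solid one has to be felt: they differ by more than 100 g, both weigh less than 400 g
- knob_1_mid (a point): centre of knob_1's head, 32 mm above its underside: the height to grip
- knob_2: the other cast brass knob, outwardly the same as knob_1
- knob_2_mid (a point): centre of knob_2's head, 32 mm above its underside: the height to grip
- screw_jar: bystander: clear jar of screws with a yellow lid, 72 mm across, 105 mm tall; leave it where it is
- green_jar: bystander: green glass jar with a wooden-coloured cap, 60 mm across, 90 mm tall; leave it where it is
- dish: bystander: open steel dish, 90 mm across, 22 mm tall; leave it where it is
- screwdriver: bystander: screwdriver lying flat, yellow handle, 170 mm long along its x; leave it where it is
- collar: bystander: small brass collar (ring), 32 mm across, 14 mm tall; leave it where it is
- ferrule_cup: bystander: small plain brass end cup, 26 mm across, 24 mm tall; leave it where it is
- tool_cup: bystander: grey plastic cup, 70 mm across, 85 mm tall; leave it where it is
Mind the look-alikes: they are no part of the job. What is shaped like the knob_1 but black is not meant. What is shaped like the knob_2 but grey is not meant.

How it is judged (in metres and radians):
On the way, in this order (a step that is already met when the one before it is completed fails the run):
1. the tag's hook is over the rail, more than 50 mm along it from the middle of the tape band (x of tag_seat in the frame of mark between -0.012 and 0.012 m and z of tag_seat in the frame of mark between -0.008 and 0.012 m and angle between tag's own z axis and vertical below 0.35 rad and (y of tag_seat in the frame of mark between 0.05 and 0.25 m or y of tag_seat in the frame of mark between -0.25 and -0.05 m)), for 0.1 s.
2. the tag is slid along the rail, still hooked on, towards the band (it passes 12 to 45 mm from it) (x of tag_seat in the frame of mark between -0.012 and 0.012 m and z of tag_seat in the frame of mark between -0.008 and 0.012 m and angle between tag's own z axis and vertical below 0.35 rad and (y of tag_seat in the frame of mark between 0.012 and 0.045 m or y of tag_seat in the frame of mark between -0.045 and -0.012 m)), for 0.02 s.
3. the tag hangs free from the rail, let go, with its hook within 10 mm of the band's middle (y of tag_seat in the frame of mark between -0.01 and 0.01 m and x of tag_seat in the frame of mark between -0.01 and 0.01 m and z of tag_seat in the frame of mark between -0.006 and 0.005 m and angle between tag's own z axis and vertical below 0.4 rad and contact force between tag and rail above 0.3 N and contact force between each of the arm, the fingers and tag below 0.05 N), for 0.2 s.
4. with the tag hanging there, the lighter knob is lifted in the fingers, more than 25 mm clear of the tray, while the heavier stands on it (y of tag_seat in the frame of mark between -0.01 and 0.01 m and x of tag_seat in the frame of mark between -0.01 and 0.01 m and z of tag_seat in the frame of mark between -0.006 and 0.005 m and ((contact force between the fingers and knob_1 above 0.5 N and z of knob_1 in the frame of tray_top above 0.025 m and contact force between knob_2 and tray above 2 N) or (contact force between the fingers and knob_2 above 0.5 N and z of knob_2 in the frame of tray_top above 0.025 m and contact force between knob_1 and tray above 2 N))), for 0.3 s.
5. the lighter knob stands on the tray again, upright and let go (((x of knob_1 in the frame of tray_top between -0.062 and 0.062 m and y of knob_1 in the frame of tray_top between -0.107 and 0.107 m and z of knob_1 in the frame of tray_top between -0.004 and 0.004 m and angle between knob_1's own z axis and vertical below 0.1 rad and contact force between the fingers and knob_1 below 0.05 N and linear speed of knob_1 below 0.02 m/s and contact force between knob_1 and tray between 0.5 and 2 N) or (x of knob_2 in the frame of tray_top between -0.062 and 0.062 m and y of knob_2 in the frame of tray_top between -0.107 and 0.107 m and z of knob_2 in the frame of tray_top between -0.004 and 0.004 m and angle between knob_2's own z axis and vertical below 0.1 rad and contact force between the fingers and knob_2 below 0.05 N and linear speed of knob_2 below 0.02 m/s and contact force between knob_2 and tray between 0.5 and 2 N))), for 0.2 s.
At the end, for the whole second after the job is handed in: Tag hanging free and still, hook within 10 mm of the band's middle; lighter knob upright on the tray, let go; heavier knob held still, upright within 0.25 rad, touching nothing else, its head 30-180 mm to the robot's side of the rail, 45-160 mm along it from the band, 68-158 mm below the bar's axis (y of tag_seat in the frame of mark between -0.01 and 0.01 m and x of tag_seat in the frame of mark between -0.01 and 0.01 m and z of tag_seat in the frame of mark between -0.006 and 0.005 m and angle between tag's own z axis and vertical below 0.3 rad and contact force between tag and rail above 0.3 N and contact force between each of the arm, the fingers and tag below 0.05 N and linear speed of tag below 0.03 m/s and (((x of knob_2 in the frame of tray_top between -0.062 and 0.062 m and y of knob_2 in the frame of tray_top between -0.107 and 0.107 m and z of knob_2 in the frame of tray_top between -0.004 and 0.004 m and angle between knob_2's own z axis and vertical below 0.1 rad and contact force between the fingers and knob_2 below 0.05 N and linear speed of knob_2 below 0.02 m/s and contact force between knob_2 and tray between 0.5 and 2 N) and (contact force between the fingers and knob_1 above 0.5 N and angle between knob_1's own z axis and vertical below 0.25 rad and linear speed of knob_1 below 0.02 m/s and contact force between knob_1 and tag below 0.05 N and contact force between knob_1 and rail below 0.05 N and contact force between knob_1 and knob_2 below 0.05 N and height (world z) of knob_1 above 0.06 m and y of knob_1_mid in the frame of mark between -0.16 and 0.16 m and (y of knob_1_mid in the frame of mark above 0.045 m or y of knob_1_mid in the frame of mark below -0.045 m) and x of knob_1_mid in the frame of mark between -0.18 and -0.03 m and z of knob_1_mid in the frame of mark between -0.158 and -0.068 m)) or ((x of knob_1 in the frame of tray_top between -0.062 and 0.062 m and y of knob_1 in the frame of tray_top between -0.107 and 0.107 m and z of knob_1 in the frame of tray_top between -0.004 and 0.004 m and angle between knob_1's own z axis and vertical below 0.1 rad and contact force between the fingers and knob_1 below 0.05 N and linear speed of knob_1 below 0.02 m/s and contact force between knob_1 and tray between 0.5 and 2 N) and (contact force between the fingers and knob_2 above 0.5 N and angle between knob_2's own z axis and vertical below 0.25 rad and linear speed of knob_2 below 0.02 m/s and contact force between knob_2 and tag below 0.05 N and contact force between knob_2 and rail below 0.05 N and contact force between knob_2 and knob_1 below 0.05 N and height (world z) of knob_2 above 0.06 m and y of knob_2_mid in the frame of mark between -0.16 and 0.16 m and (y of knob_2_mid in the frame of mark above 0.045 m or y of knob_2_mid in the frame of mark below -0.045 m) and x of knob_2_mid in the frame of mark between -0.18 and -0.03 m and z of knob_2_mid in the frame of mark between -0.158 and -0.068 m)))); the arm keeps its last pose, push and grip.
It fails at once if a bystander is moved by more than 30 mm or tipped over (distance of any of screw_jar, green_jar, dish, screwdriver, collar, ferrule_cup, tool_cup from where it was at the start of the episode above 0.03 m or angle between any of screw_jar, green_jar, dish, screwdriver, collar, ferrule_cup, tool_cup's own z axis and vertical above 0.5 rad).
It fails at once if a knob is tipped over (angle between any of knob_1, knob_2's own z axis and vertical above 0.7 rad).
It also fails if it takes over 72 s, if anything falls off the work surface, if the arm or the gripper's body presses on something with over 40 N, if the wrist force passes 120 N, or if a joint passes its speed limit or range.

### The arm

A 6-joint arm with a two-finger parallel gripper is mounted at the origin on the work surface. World frame = base frame: x ahead of the robot, y to its left, z up, the work surface at z = 0. Lengths are in mm, angles in rad, forces in N, time in s.
With the tool pointing down it reaches from about 300 to 775 mm from the base axis. Payload 14.6 kg.
Tool frame: the origin (TCP) lies on the centre line of the jaws, within the pads' length; the fingertips stand 8 mm ahead of it and the grasp point (between the pads) lies 11 mm behind it; z points along the fingers, y is the line along which they close (so a half turn about z gives the same grasp; the last joint's range is limited). The gripper opens to 94 mm and grips with 3 to 60 N. Pads are 16 mm wide; open, the fingers measure 119 mm over their backs; the gripper's body (75 mm by 177 mm) begins 78 mm behind the grasp point.
Start: joints at [1.121, 0.3, 1.521, -0, 1.321, -0.067], TCP at [205.432, 510.183, 213.446] pointing down, gripper open.
Joint ranges: [-3.03, 3.03], [-0.79, 2.21], [0.23, 2.52], [-1.04, 4.18], [0, 3.07], [-2.55, 2.55]. Speed limits (rad/s): [2.22, 2.22, 2.57, 3.14, 3.14, 3.14].

### API

Orientations are given as [roll, pitch, yaw] about the fixed x, y, z axes, in that order (R = Rz(yaw) Ry(pitch) Rx(roll)).
In Python, from cell import manip gives the robot as it stands.
- The arm moves only by the tool jog_arm, never from a script. Its argument "rows" is one flat list of numbers, 7 for each row, row after row: the shift along the world's x, y, z in cm, then the turn, a rotation vector about the world's x, y, z in rad, then the closure, from 0 (fully open) to 1 (shut). In form: [dx, dy, dz, rx, ry, rz, fingers, dx, dy, dz, rx, ry, rz, fingers, ...]. A call has 1 to 20 rows; each row shifts and turns the commanded pose from where the row before left it; what a row does not reach is not made up. A row lasts 1/12 s, in which the tool goes at most 41.7 mm and 7.16 degrees, less where a joint would pass 70% of its speed; a pose out of reach is approached as far as the arm can. A call with a gripper value outside its range is refused whole. The fingers move at their own pace and stop on an object; "newtons" is the grip in N (left out, the last holds). Time passes only in rows, so rows that do not move let the fingers close. It gives the time, the measured TCP pose, the force, the opening and the grip force at its end, in the units of the state.
- manip.read_state(): the state, without advancing time (a new reading comes with each control period).
- manip.camera(name): name is "side" or "top" or "wrist"; returns (picture, depth): 384x512x3 uint8, blue, green, red; 384x512 float32, mm along the optical axis (not along the pixel's ray), 0 where there is no reading.
- manip.camera_model(name): a dict with "K" (3x3 intrinsics, pixels), "R" (3x3) and "t" (3): a world point X has camera coordinates R X + t. Camera axes: x right, y down, z forward; pixel columns grow to the right and rows downward; lengths in mm; the calibration is good to about 2 mm. A picture is of the moment at which its call begins: read the wrist's pose just before it. camera_model takes no time and is no camera call; for the wrist camera it gives the pose at the moment of the call.
- manip.sign_off(): hands the job in; it is judged then, once.
The state is a dict: "clock": time; "joints": joint angles; "qd": joint speeds; "effort": joint torques, N m; "eef_pos": TCP position; "eef_rot": TCP orientation; "wrist_force": force on the tool from outside, world axes, zero at the start; "moment": the same for the moment, N m; "finger_gap": finger opening in mm; "finger_force": force on a finger pad.
Only numpy, scipy, OpenCV 4.12 (cv2) and the standard library are available. Lean on these libraries where they do the work, as an engineer would, in place of code of your own. Each camera call takes 0.05 s, during which the arm holds its last target. There are 200 camera calls.

## Working session

There is one attempt and no reset: what is moved stays moved. The work goes in short steps, Python scripts to look and compute and a tool call to move; the robot and the scene stay as the last step left them, time stands still between calls to the robot, and variables do not carry over. Pictures are saved under pics/ and viewed, at most 10 in all, crops included, and the job is handed in when it is done.

Besides the shell and the picture viewer there is one more tool, called after ">>>" as name(argument=value, ...), one argument or row to a line, values as JSON. jog_arm: Moves the arm, as the interface text tells. Its arguments: {"type":"object","properties":{"rows":{"type":"array"},"newtons":{"type":"number"}},"required":["rows"]}

```bash
ls; mkdir -p pics
python3 - <<'E'
from cell import manip
import cv2, numpy as np
s=manip.read_state(); print(s)
for n in ("side","top"):
    p,d=manip.camera(n); m=manip.camera_model(n)
    cv2.imwrite(f"pics/{n}0.png",p); np.savez(f"{n}0.npz",p=p,d=d,**{k:np.array(m[k]) for k in "KRt"})
    print(n,m)
E
```

```text
pics
{'clock': 0.0, 'joints': array([ 1.12139145e+00,  3.00474046e-01,  1.52159547e+00, -4.62001230e-06,
        1.32068422e+00, -6.66038338e-02]), 'qd': array([ 0.00094969,  0.00032094, -0.00052419,  0.00067293, -0.00366179,
       -0.00112222]), 'effort': array([-2.68998869e-03, -5.31814528e+01, -3.52724004e+01,  7.07170763e-02,
        2.43768393e-02, -1.83145171e-04]), 'eef_pos': array([205.33051698, 509.95886047, 212.87861759]), 'eef_rot': array([-3.14043384e+00, -7.28106053e-05,  2.75879272e+00]), 'wrist_force': array([-0.50295085,  0.20901243,  1.00525733]), 'moment': array([-0.02750733,  0.05241717,  0.02415397]), 'finger_force': 0.0, 'finger_gap': 93.52516882790114}
side {'K': array([[499.61737185,   0.        , 253.22430718],
       [  0.        , 499.61737185, 195.21209537],
       [  0.        ,   0.        ,   1.        ]]), 'R': array([[ 9.44380793e-01, -3.28853672e-01, -4.24291399e-04],
       [-2.19977514e-01, -6.30757146e-01, -7.44147375e-01],
       [ 2.44447972e-01,  7.02851823e-01, -6.68015347e-01]]), 't': array([-487.76651684,  237.20192768, 1256.33833482])}
top {'K': array([[441.37711431,   0.        , 261.12998897],
       [  0.        , 441.37711431, 191.40371836],
       [  0.        ,   0.        ,   1.        ]]), 'R': array([[-2.69164615e-02, -9.99637683e-01, -8.65307795e-05],
       [-9.98225307e-01,  2.68830312e-02, -5.31369769e-02],
       [ 5.31200507e-02, -1.34388218e-03, -9.98587229e-01]]), 't': array([  47.93913312,  553.72202352, 1270.54885643])}
```

View pics/top0.png

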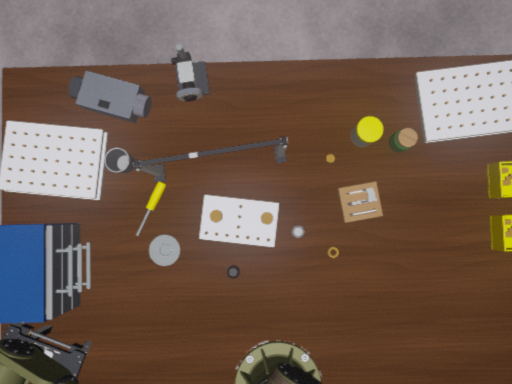

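View pics/side0.png

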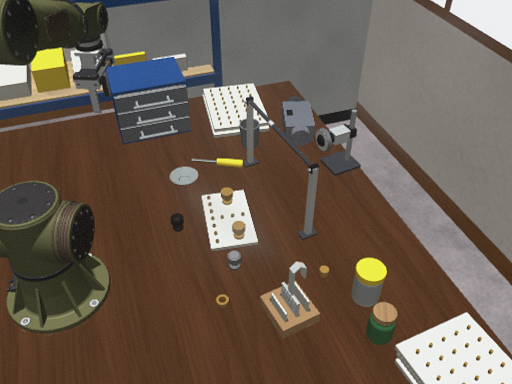

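Top view: rail runs (137,165)–(285,140) with the band at about (193,155). The knobs are at (216,216) and (267,218) on the tray, and the rack with the tag is at (361,202). The black look-alike is at (233,272) and the grey one at (298,232). The camera is at (187,90), and the jars are at (370,130) and (404,139).

```bash
cat > h.py <<'E'
import numpy as np, cv2
def load(n):
    z=np.load(n+'0.npz'); return z['p'],z['d'],z['K'],z['R'],z['t']
def cloud(d,K,R,t):
    v,u=np.mgrid[:d.shape[0],:d.shape[1]]
    X=np.stack([(u-K[0,2])/K[0,0]*d,(v-K[1,2])/K[1,1]*d,d],-1)
    return (X-t)@R
def ray(u,v,z,K,R,t):
    r=np.linalg.inv(K)@[u,v,1]@R; c=-R.T@t
    return c+r*(z-c[2])/r[2]
def proj(X,K,R,t):
    x=K@(R@np.array(X)+t); return x[:2]/x[2]
E
python3 - <<'E'
from h import *
a=load('top'); P=cloud(a[1],*a[2:]); hsv=cv2.cvtColor(a[0],cv2.COLOR_BGR2HSV)
s=load('side'); S=cloud(s[1],*s[2:])
# rail from both
for nm,C in(('top',P),('side',S)):
    m=(abs(C[...,2]-238)<8)&(C[...,0]>450)&(C[...,0]<750)&(C[...,1]>-80)&(C[...,1]<420)
    q=C[m]; print(nm,'rail n',len(q),q.mean(0) if len(q) else '')
    if len(q):
        c,l=q[:,:2].mean(0),np.cov(q[:,:2].T); w,V=np.linalg.eigh(l); pr=(q[:,:2]-c)@V[:,1]; print(c,V[:,1],pr.min(),pr.max())
for nm,(u,v,z) in dict(knobL=(216,216,60),knobR=(267,218,60),band=(193,155,241),railL=(137,165,241),railR=(285,140,241),black=(233,272,46),grey=(298,232,46)).items():
    print(nm,ray(u,v,z,*a[2:]).round(1),P[v,u].round(1))
# knobs: top cap
for C,nm in((P,'t'),(S,'s')):
    m=((abs(C[...,2]-56)<7)&(C[...,0]>330)&(C[...,0]<520)&(C[...,1]>-50)&(C[...,1]<260)).astype(np.uint8)
    n,_,st,ce=cv2.connectedComponentsWithStats(m)
    for i in range(1,n):
        if st[i,4]>8:
            q=C[_==i]; print(nm,'cap',q.mean(0).round(1),q.min(0).round(1),q.max(0).round(1),st[i])
    m=((C[...,2]>40)&(C[...,2]<200)&(C[...,0]>380)&(C[...,0]<560)&(C[...,1]>-280)&(C[...,1]<-130))
    n,_,st,ce=cv2.connectedComponentsWithStats(m.astype(np.uint8))
    for i in range(1,n):
        if st[i,4]>5:
            q=C[_==i]; print(nm,'rack',q.mean(0).round(1),q.min(0).round(1),q.max(0).round(1),st[i])
A=cv2.resize(a[0][170:235,325:400],None,fx=5,fy=5,interpolation=cv2.INTER_CUBIC)
B=cv2.resize(s[0][255:340,250:330],None,fx=5,fy=5,interpolation=cv2.INTER_CUBIC)
A=cv2.copyMakeBorder(A,0,B.shape[0]-A.shape[0],0,0,0); cv2.imwrite('pics/rack.png',np.hstack([A,B]))
E
```

```text
top rail n 789 [640.31714104 154.37393408 240.4620846 ]
[640.31714104 154.37393408] [-0.13069253  0.99142295] -189.36388587747194 185.83570081190433
side rail n 506 [643.56548497 128.67364984 237.81334619]
[643.56548497 128.67364984] [-0.13195266  0.99125602] -167.38552603013855 212.51924717599306
knobL [486.8 161.3  60. ] [486.8 161.4  58.5]
knobR [477.4  18.7  60. ] [477.4  18.7  61.2]
band [635. 195. 241.] [634.1 194.1 247.4]
railL [614.4 330.2 241. ] [613.8 328.7 246.4]
railR [665.4 -27.6 241. ] [664.5 -27.3 246.6]
black [328.3 118.3  46. ] [327.9 118.5  43.3]
grey [435.4 -68.   46. ] [435.4 -68.1  45.6]
t cap [488.2 161.5  58.5] [472.6 144.6  50.3] [504.  179.1  62.7] [210 210  13  12 119]
t cap [477.9  19.3  59.1] [460.5   1.7  50.2] [494.4  35.6  63. ] [261 212  13  13 114]
t rack [ 528.1 -241.7  123.1] [ 507.8 -276.3   41.6] [ 548.7 -213.4  177.3] [348 188  27  18 187]
t rack [ 485.6 -245.    55.6] [ 481.8 -269.6   41. ] [ 489.6 -222.9   62.7] [352 211  18   4  30]
s cap [488.6 155.2  55.8] [472.4 140.1  49.7] [505.9 176.1  62.2] [221 188  12  10  91]
s cap [478.7  12.7  56.2] [462.3  -3.3  49.1] [496.4  32.6  62.7] [232 221  13  11 111]
s rack [ 528.7 -251.7   97.2] [ 510.3 -279.7   40.1] [ 554.7 -217.7  169.9] [281 262  28  48 612]
s rack [ 487.9 -252.3   50.5] [ 482.6 -279.2   41.2] [ 494.8 -221.6   59.4] [271 293  14  21  84]
```

View pics/rack.png

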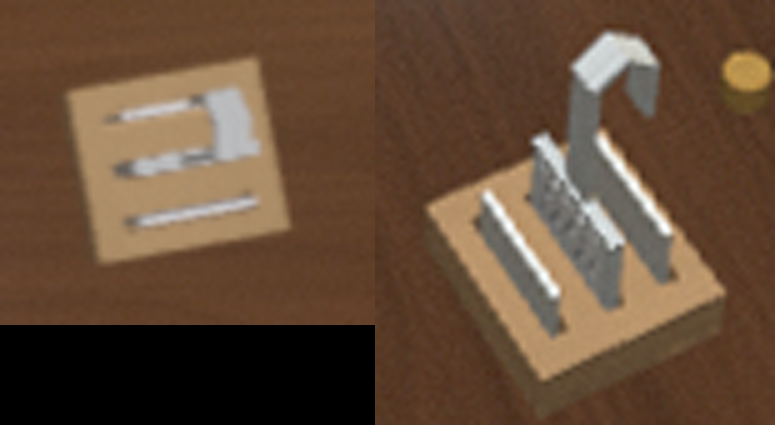

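Crop: the hook's plate stands in the middle slot and its free leg is on the far (+x) side, so the orientation already matches the rail. Next I refine the hook pose, yaw angles, band and rail.

Run:
```python
from h import *
for n in('top','side'):
    a=load(n); P=cloud(a[1],*a[2:]); g=cv2.cvtColor(a[0],cv2.COLOR_BGR2HSV)
    box=(P[...,0]>380)&(P[...,0]<620)&(P[...,1]>-320)&(P[...,1]<-150)
    q=P[box&(P[...,2]>150)]; print(n,'crown',len(q),q.mean(0).round(1),q.min(0).round(1),q.max(0).round(1)); print(cv2.minAreaRect(q[:,:2].astype(np.float32)))
    q=P[box&(P[...,2]>27)&(P[...,2]<36)]; print('rack',cv2.minAreaRect(q[:,:2].astype(np.float32)),len(q))
    # white parts reprojected to z=62..78
    for lo,hi in((52,66),(68,82)):
        m=box&(P[...,2]>lo)&(P[...,2]<hi)
        k,l,st,_=cv2.connectedComponentsWithStats(m.astype(np.uint8))
        for i in range(1,k):
            if st[i,4]>6: print(lo,cv2.minAreaRect(P[l==i][:,:2].astype(np.float32)),st[i,4])
    # band: white on rail
    m=(abs(P[...,2]-238)<10)&(P[...,0]>560)&(P[...,0]<720)&(P[...,1]>120)&(P[...,1]<280)&(g[...,1]<60)&(g[...,2]>150)
    q=P[m]; print('band',len(q),q.mean(0).round(1),q.min(0).round(1),q.max(0).round(1))
    # tray 
    m=(g[...,1]<60)&(g[...,2]>150)&(abs(P[...,2]-14)<8)&(P[...,0]>380)&(P[...,0]<600)&(P[...,1]>-50)&(P[...,1]<260)
    print('tray',cv2.minAreaRect(P[m][:,:2].astype(np.float32)))
```

```text
top crown 97 [ 532.  -247.5  164. ] [ 514.7 -258.5  152.4] [ 548.5 -237.   177.3]
((531.7320556640625, -247.72372436523438), (34.26185989379883, 18.907306671142578), 5.092437744140625)
rack ((516.559814453125, -250.5899658203125), (99.89983367919922, 111.19905090332031), 8.797450065612793) 892
52 ((485.7254943847656, -246.2387237548828), (3.923567056655884, 47.17618942260742), 8.806472778320312) 26
52 ((490.3774719238281, -280.3846130371094), (15.045086860656738, 2.8825697898864746), 88.50521850585938) 9
68 ((514.37158203125, -235.3170928955078), (8.709819793701172, 36.87283706665039), 7.800309658050537) 35
band 42 [635.5 195.7 241.3] [630.2 185.4 235.6] [642.8 205.  247.4]
tray ((471.9750061035156, 100.71041107177734), (221.67471313476562, 130.03396606445312), 82.11443328857422)
side crown 125 [ 531.8 -252.1  161.4] [ 516.5 -262.4  150.2] [ 551.8 -239.6  169.9]
((534.0928344726562, -250.682373046875), (35.41859817504883, 20.298444747924805), 7.013901710510254)
rack ((519.1702880859375, -253.2833251953125), (103.09343719482422, 113.46897888183594), 8.837464332580566) 1015
52 ((549.25634765625, -251.0542755126953), (6.469624042510986, 65.11682891845703), 9.04520320892334) 83
52 ((515.767333984375, -255.66043090820312), (10.022860527038574, 67.27604675292969), 15.606345176696777) 73
52 ((489.3778381347656, -258.7532958984375), (5.672055244445801, 63.22895050048828), 9.388569831848145) 48
68 ((518.6469116210938, -253.61309814453125), (8.92115592956543, 71.92254638671875), 9.748307228088379) 115
band 29 [634.2 212.1 238. ] [628.  184.8 228.6] [639.8 270.2 242.2]
tray ((474.5000915527344, 97.81100463867188), (223.61973571777344, 130.2198486328125), 82.03557586669922)
```

>>> jog_arm(
  rows=[1.6,-3.75,0.1,0,0,-0.05,0,1.6,-3.75,0.1,0,0,-0.05,0,1.6,-3.75,0.1,0,0,-0.05,0,1.6,-3.75,0.1,0,0,-0.05,0,1.6,-3.75,0.1,0,0,-0.05,0,1.6,-3.75,0.1,0,0,-0.05,0,1.6,-3.75,0.1,0,0,-0.05,0,1.6,-3.75,0.1,0,0,-0.05,0,1.6,-3.75,0.1,0,0,-0.05,0,1.6,-3.75,0.1,0,0,-0.05,0,1.6,-3.75,0.1,0,0,-0.05,0,1.6,-3.75,0.1,0,0,-0.05,0,1.6,-3.75,0.1,0,0,-0.05,0,1.6,-3.75,0.1,0,0,-0.05,0,1.6,-3.75,0.1,0,0,-0.05,0,1.6,-3.75,0.1,0,0,-0.05,0,1.6,-3.75,0.1,0,0,-0.05,0,1.6,-3.75,0.1,0,0,-0.05,0,1.6,-3.75,0.1,0,0,-0.05,0,1.6,-3.75,0.1,0,0,-0.05,0],
  newtons=25,
)

```text
clock: 1.77
eef_pos: [525.7, -241.9, 233.1]
eef_rot: [-3.141, -0.0, 1.756]
wrist_force: [0.5, 0.4, 0.6]
finger_gap: 93.9
finger_force: 0.0
```

```bash
cat >> h.py <<'E'
def wr(name=None,cam='wrist'):
    from cell import manip
    m=manip.camera_model(cam); p,d=manip.camera(cam)
    if name: cv2.imwrite(f'pics/{name}.png',p)
    return p,d,*[np.array(m[k]) for k in 'KRt']
E
python3 - <<'E'
from h import *
p,d,K,R,t=wr('w1'); P=cloud(d,K,R,t)
box=(d>0)&(P[...,0]>450)&(P[...,0]<600)&(P[...,1]>-320)&(P[...,1]<-180)
for lo,hi in((150,178),(68,82),(27,36)):
    q=P[box&(P[...,2]>lo)&(P[...,2]<hi)]; print(lo,len(q))
    if len(q)>5: print(q.mean(0),q.max(0),cv2.minAreaRect(q[:,:2].astype(np.float32)))
E
```

```text
150 932
[ 532.97506535 -249.08606519  163.61990867] [ 551.83420715 -238.53241726  171.94476627] ((533.5298461914062, -250.0169219970703), (34.591758728027344, 19.106948852539062), 9.32305908203125)
68 261
[ 516.40283398 -236.39522594   77.2983798 ] [ 525.22935124 -217.59304882   80.46103831] ((517.0761108398438, -243.44691467285156), (8.762468338012695, 52.1128044128418), 8.428668022155762)
27 4873
[ 513.38978724 -243.63926914   32.44989632] [ 576.24108173 -191.05575948   35.52507247] ((518.30419921875, -252.6288299560547), (100.27737426757812, 110.4817886352539), 8.797520637512207)
```

View pics/w1.png

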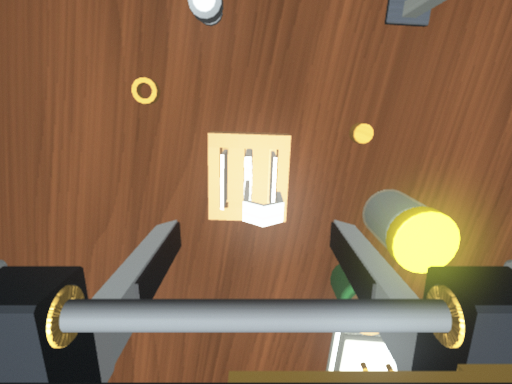

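Wrist view: hook at about (263,213), between the open fingers. The wrist cloud agrees with the other views: seat at (533,-249.5), yaw 0.154.

>>> jog_arm(
  rows=[0.7,-0.8,0,0,0,-0.03,0,0,0,-1.5,0,0,0,0,0,0,-2.2,0,0,0,0,0,0,-2.2,0,0,0,0,0,0,-2.2,0,0,0,0,0,0,-1.2,0,0,0,0,0,0,0,0,0,0,0,0,0,0,0,0,0,0],
)

```text
clock: 2.48
eef_pos: [532.5, -247.8, 140.7]
eef_rot: [-3.141, -0.0, 1.729]
wrist_force: [-0.4, -0.7, -0.2]
finger_gap: 94.1
finger_force: 0.0
```

>>> jog_arm(
  rows=[0.05,-0.15,-1.0,0,0,0,0,0,0,0,0,0,0,0.5,0,0,0,0,0,0,0.6,0,0,0,0,0,0,0.9,0,0,0,0,0,0,0.9,0,0,0,0,0,0,0.9,0,0,0,0,0,0,0.9,0,0,0,0,0,0,0.9],
  newtons=25,
)

```text
clock: 3.15
eef_pos: [533.0, -249.3, 130.6]
eef_rot: [3.141, 0.0, 1.729]
wrist_force: [-0.4, 0.3, -0.7]
finger_gap: 50.6
finger_force: 0.0
```

>>> jog_arm(
  rows=[0,0,0,0,0,0,0.9,0,0,0,0,0,0,0.9,0,0,0,0,0,0,0.9,0,0,0,0,0,0,0.9,0,0,0,0,0,0,0.9,0,0,0,0,0,0,0.9],
)

```text
clock: 3.65
eef_pos: [532.9, -249.3, 130.4]
eef_rot: [-3.142, -0.0, 1.729]
wrist_force: [0.4, -0.2, -0.6]
finger_gap: 34.1
finger_force: 25.0
```

>>> jog_arm(
  rows=[0,0,1.0,0,0,0,0.9,0,0,2.0,0,0,0,0.9,0,0,2.5,0,0,0,0.9,0,0,2.7,0,0,0,0.9,0,0,2.7,0,0,0,0.9,0,0,2.5,0,0,0,0.9,0.9,2.8,0,0,0,-0.007,0.9,0.9,2.8,0,0,0,-0.01,0.9,0.9,2.8,0,0,0,-0.01,0.9,0.9,2.8,0,0,0,0,0.9,0.9,2.8,0,0,0,0,0.9,0.9,2.8,0,0,0,0,0.9,0.9,2.8,0,0,0,0,0.9,0.9,2.8,0,0,0,0,0.9,0.9,2.8,0,0,0,0,0.9,0.9,2.8,0,0,0,0,0.9,0.9,2.8,0,0,0,0,0.9,0.9,2.8,0,0,0,0,0.9,0.6,1.9,0,0,0,0,0.9,0,0,0,0,0,0,0.9],
)

```text
clock: 5.32
eef_pos: [647.1, 109.2, 264.5]
eef_rot: [-3.141, -0.001, 1.705]
wrist_force: [-0.6, -0.2, -1.3]
finger_gap: 33.9
finger_force: 25.0
```

Run:
```python
from h import *
from cell import manip
print(manip.read_state()['eef_pos'],manip.read_state()['eef_rot'],manip.read_state()['wrist_force'])
A=wr('w2'); B=wr(None,'side'); C=wr(None,'top')
for n,(p,d,K,R,t) in(('w',A),('s',B),('t',C)):
    P=cloud(d,K,R,t); z=P[...,2]
    m=(d>0)&(abs(z-238)<8)&(P[...,0]>560)&(P[...,0]<720)&(P[...,1]>-20)&(P[...,1]<300)
    q=P[m]
    for lo,hi in ((0,70),(70,150),(150,300)):
        k=q[(q[:,1]>lo)&(q[:,1]<hi)]
        if len(k)>8:
            x=k[:,0]+0.1327*(k[:,1]-106); print(n,lo,len(k),'x@y106',np.percentile(x,[5,50,95]).round(1))
    hs=cv2.cvtColor(p,cv2.COLOR_BGR2HSV)
    k=P[m&(hs[...,1]<60)&(hs[...,2]>150)&(P[...,1]>150)]
    if len(k): print('band',len(k),k.min(0),k.max(0),k.mean(0))
o=np.vstack([B[0][60:300,150:410],C[0][60:300,150:410]]) 
cv2.imwrite('pics/c2.png',cv2.resize(np.hstack([B[0][80:280,180:380],C[0][80:280,150:350]]),None,fx=2,fy=2))
```

```text
[647.120101   109.23101406 264.48172677] [-3.14127415e+00 -6.24373095e-04  1.70515607e+00] [-0.58288164 -0.20037356 -1.26583694]
w 0 563 x@y106 [643.3 648.6 654.1]
w 70 1608 x@y106 [634.2 648.2 653.9]
w 150 3222 x@y106 [643.1 648.6 654.2]
band 676 [629.57989224 183.7775088  235.18210217] [643.30922069 204.49061758 243.69485919] [636.54766417 194.35544623 240.65914305]
s 0 95 x@y106 [642.6 645.9 653. ]
s 70 81 x@y106 [630.  644.5 653.4]
s 150 125 x@y106 [642.3 645.2 651.2]
band 21 [628.13283195 180.85054423 230.15171252] [642.52005256 219.31957037 242.13685053] [634.71202252 196.44402325 237.62747204]
t 0 105 x@y106 [641.9 646.8 652.9]
t 150 224 x@y106 [642.3 646.9 653. ]
band 3 [634.62719513 159.42432625 236.6194625 ] [643.78200702 161.12453844 242.40345485] [639.85186687 160.51693855 239.9958394 ]
```

View pics/w2.png

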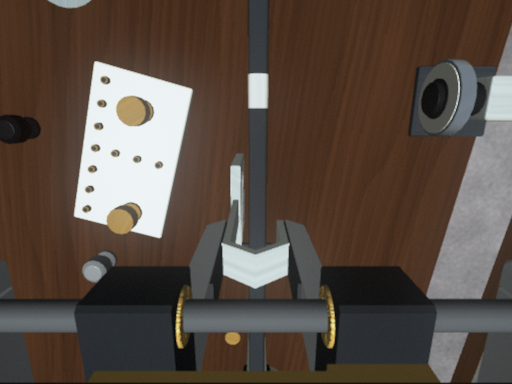

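Wrist view: the hook at (256,262) is over the rail, the band is at (258,90) and the plate clears the bar on the robot's side. I lower it now.

>>> jog_arm(
  rows=[0.05,0,-1.0,0,0,0,0.9,0,0,-1.0,0,0,0,0.9,0,0,-1.0,0,0,0,0.9,0,0,-1.0,0,0,0,0.9,0,0,-0.8,0,0,0,0.9,0,0,-0.4,0,0,0,0.9,0,0,0,0,0,0,0.9,0,0,0,0,0,0,0.9],
)

```text
clock: 6.13
eef_pos: [647.5, 105.7, 212.5]
eef_rot: [3.141, 0.0, 1.702]
wrist_force: [0.4, -0.2, -1.3]
finger_gap: 33.8
finger_force: 25.0
```

>>> jog_arm(
  rows=[-0.12,0.89,0,0,0,0,0.9,-0.12,0.89,0,0,0,0,0.9,-0.12,0.89,0,0,0,0,0.9,-0.12,0.89,0,0,0,0,0.9,-0.12,0.89,0,0,0,0,0.9,-0.12,0.89,0,0,0,0,0.9,-0.12,0.89,0,0,0,0,0.9,-0.12,0.89,0,0,0,0,0.9,-0.12,0.89,0,0,0,0,0.9,-0.12,0.89,0,0,0,0,0.9,0,0,-0.2,0,0,0,0.9,0,0,0,0,0,0,0.9],
)

```text
clock: 7.13
eef_pos: [635.2, 195.1, 209.9]
eef_rot: [-3.141, 0.0, 1.703]
wrist_force: [-0.6, 0.4, -1.3]
finger_gap: 34.2
finger_force: 25.0
```

Run:
```python
from h import *
from cell import manip
print(manip.read_state()['eef_pos'],manip.read_state()['wrist_force'])
A=wr(); B=wr(None,'side')
cv2.imwrite('pics/c3.png',np.hstack([cv2.resize(A[0][150:350,150:350],(400,400)),cv2.resize(B[0][70:170,220:320],(400,400))]))
```

```text
[635.2434336  195.08109973 209.93008944] [-0.64261023  0.36234829 -1.26236246]
```

View pics/c3.png

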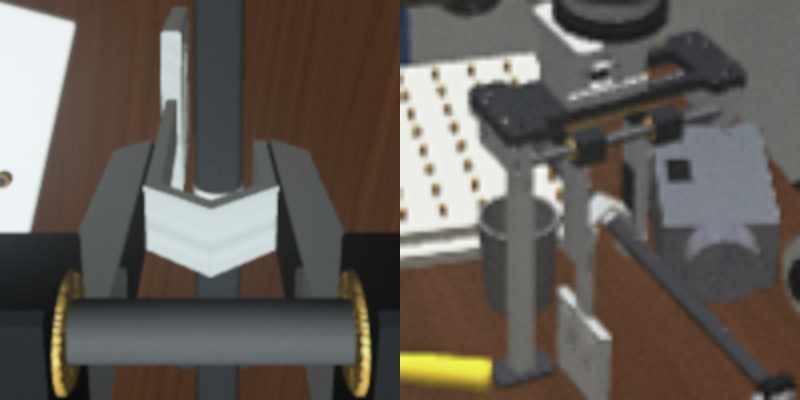

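The side and wrist crops show the hook around the bar at the band, with the plate upright and the band's edge just visible ahead of the hook. I lower it slightly and release.

>>> jog_arm(
  rows=[0,0,-0.1,0,0,0,0.9,0,0,-0.1,0,0,0,0.9,0,0,0,0,0,0,0.62,0,0,0,0,0,0,0.58,0,0,0,0,0,0,0.5,0,0,0,0,0,0,0.4,0,0,0,0,0,0,0.2,0,0,0,0,0,0,0,0,0,0,0,0,0,0,0,0,0,0,0,0,0],
)

```text
clock: 8.07
eef_pos: [635.4, 194.7, 208.4]
eef_rot: [-3.142, -0.0, 1.702]
wrist_force: [-0.3, -0.4, -0.1]
finger_gap: 76.2
finger_force: 0.0
```

Run:
```python
from h import *
from cell import manip
s=manip.read_state();print(s['eef_pos'],s['wrist_force'],s['finger_gap'])
p,d,K,R,t=wr(); P=cloud(d,K,R,t); z=P[...,2]
m=(d>0)&(z>242)&(z<258)&(abs(P[...,0]-635)<40)&(abs(P[...,1]-195)<40)
q=P[m];print(len(q),q.mean(0),cv2.minAreaRect(q[:,:2].astype(np.float32)))
hs=cv2.cvtColor(p,cv2.COLOR_BGR2HSV)
cv2.imwrite('pics/c4.png',cv2.resize(p[150:350,150:350],(400,400)))
```

```text
[635.41628625 194.70990138 208.41979587] [-0.28294647 -0.40120813 -0.08648825] 76.21569675970666
2141 [637.59689238 196.1128337  246.91875896] ((635.0693969726562, 195.34889221191406), (64.37139129638672, 71.46080017089844), 58.51001739501953)
```

View pics/c4.png

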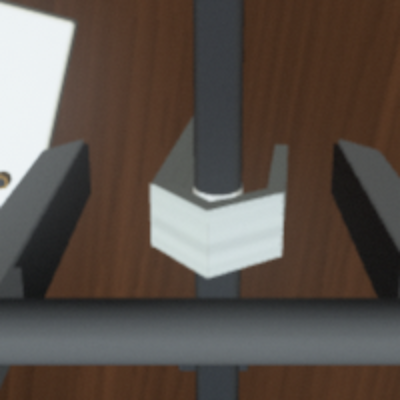

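The tag hangs free, with the hook at (215,225) on the band. I back off upwards and turn for the knobs.

>>> jog_arm(
  rows=[0,0,1.5,0,0,0,0,0,0,2.8,0,0,0,0,0,0,2.8,0,0,0,0,0,0,2.8,0,0,0,0,-1.1,-0.25,0,0,0,-0.12,0,-1.1,-0.25,0,0,0,-0.12,0,-1.1,-0.25,0,0,0,-0.12,0,-1.1,-0.25,0,0,0,-0.12,0,-1.1,-0.25,0,0,0,-0.12,0,-1.1,-0.25,0,0,0,-0.12,0,-1.1,-0.25,0,0,0,-0.12,0,-1.1,-0.25,0,0,0,-0.12,0,-1.1,-0.25,0,0,0,-0.12,0,-1.1,-0.25,0,0,0,-0.12,0,-1.1,-0.25,0,0,0,-0.12,0,-1.1,-0.25,0,0,0,-0.12,0,-1.5,-0.3,0,0,0,-0.12,0,0,0,0,0,0,0,0],
)

```text
clock: 9.62
eef_pos: [487.1, 161.5, 308.1]
eef_rot: [-3.141, -0.001, 0.136]
wrist_force: [1.1, -0.2, 1.0]
finger_gap: 94.3
finger_force: 0.0
```

Run:
```python
from h import *
from cell import manip
s=manip.read_state();print(s['eef_pos'],s['eef_rot'],s['wrist_force'],s['joints'])
A=wr('w5'); C=wr(None,'top'); S=wr(None,'side')
for n,(p,d,K,R,t) in (('w',A),('t',C)):
    P=cloud(d,K,R,t)
    m=((d>0)&(abs(P[...,2]-56)<8)&(P[...,0]>420)&(P[...,0]<540)&(P[...,1]>-40)&(P[...,1]<240)).astype(np.uint8)
    k,l,st,_=cv2.connectedComponentsWithStats(m)
    for i in range(1,k):
        if st[i,4]>60: print(n,P[l==i].mean(0).round(1),cv2.minEnclosingCircle(P[l==i][:,:2].astype(np.float32)))
cv2.imwrite('pics/c5.png',np.hstack([cv2.resize(A[0],(533,400)),np.vstack([cv2.resize(C[0][120:180,160:240],(267,200)),cv2.resize(S[0][80:170,220:340],(267,200))])]))
```

```text
[487.09937319 161.49274123 308.05058656] [-3.14147841e+00 -7.11631116e-04  1.35685088e-01] [ 1.08442422 -0.17424094  0.96475035] [2.48736599e-01 1.60239679e-01 1.47420386e+00 3.33055560e-05
 1.50642914e+00 1.68384567e+00]
w [489.3 160.8  59. ] ((488.1401672363281, 160.73655700683594), 17.844280242919922)
w [479.3  19.8  58.5] ((478.1353759765625, 18.03286361694336), 18.029150009155273)
t [477.6  19.4  59. ] ((477.4654235839844, 19.097900390625), 17.608949661254883)
```

View pics/c5.png

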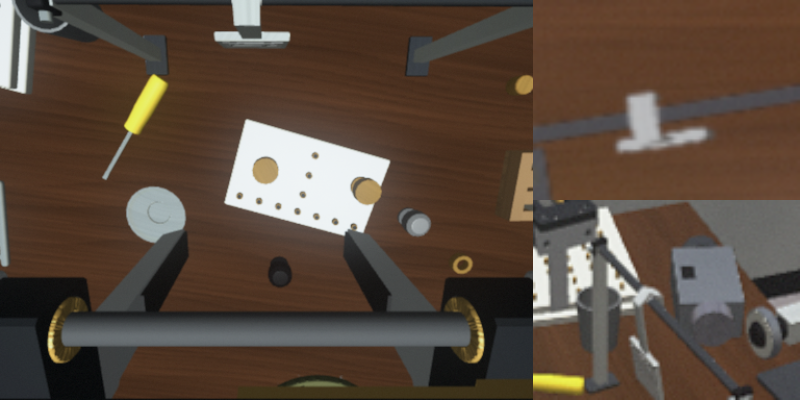

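Wrist view: knobs at (265,170) and (367,190), and the tag hangs on the bar at the top (252,38), covering the band. I go down on the left knob with the jaws partly closed.

>>> jog_arm(
  rows=[0.1,0,-1.5,0,0,0,0.36,0,0,-3.3,0,0,0,0.36,0,0,-3.5,0,0,0,0.36,0,0,-3.5,0,0,0,0.36,0,0,-3.5,0,0,0,0.36,0,0,-3.5,0,0,0,0.36,0,0,-3.3,0,0,0,0.36,0,0,-2.4,0,0,0,0.36,0,0,-1.5,0,0,0,0.36,0,0,-1.0,0,0,0,0.36,0,0,-0.3,0,0,0,0.36,0,0,0,0,0,0,0.9,0,0,0,0,0,0,0.9,0,0,0,0,0,0,0.9,0,0,0,0,0,0,0.9,0,0,0,0,0,0,0.9,0,0,0,0,0,0,0.9,0,0,0,0,0,0,0.9],
  newtons=25,
)

```text
clock: 11.27
eef_pos: [490.0, 161.9, 35.3]
eef_rot: [-3.141, -0.002, 0.142]
wrist_force: [0.0, 0.5, 6.8]
finger_gap: 35.6
finger_force: 25.0
```

>>> jog_arm(
  rows=[0,0,0.5,0,0,0,0.9,0,0,1.0,0,0,0,0.9,0,0,1.5,0,0,0,0.9,0,0,1.5,0,0,0,0.9,0,0,1.0,0,0,0,0.9,0,0,0.5,0,0,0,0.9,0,0,0,0,0,0,0.9,0,0,0,0,0,0,0.9,0,0,0,0,0,0,0.9,0,0,0,0,0,0,0.9,0,0,0,0,0,0,0.9],
)

```text
clock: 12.18
eef_pos: [489.2, 161.6, 93.9]
eef_rot: [3.141, 0.001, 0.142]
wrist_force: [0.1, -0.3, -1.4]
finger_gap: 35.0
finger_force: 25.0
```

Run:
```python
from h import *
from cell import manip
f=[]
for i in range(6):
    manip.camera('top'); s=manip.read_state(); f.append(s['wrist_force'])
print(np.mean(f,0),np.std(f,0),s['eef_pos'])
p,d,K,R,t=wr(None,'side'); cv2.imwrite('pics/c6.png',cv2.resize(p[60:300,140:340],(500,600)))
```

```text
[ 0.06849864 -0.10358991 -1.15912361] [0.50029958 0.50703374 0.55645874] [489.40594762 161.66876515  94.35277351]
```

View pics/c6.png

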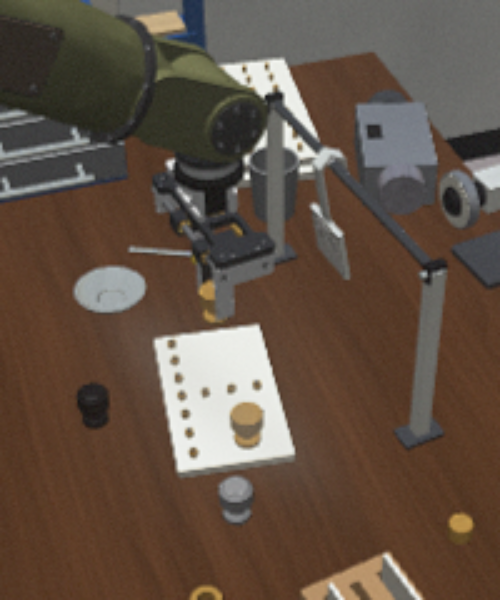

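The knob is lifted clear, and it reads about 1.2 N, so this is the lighter one. I stand it back.

>>> jog_arm(
  rows=[0,0,-1.0,0,0,0,0.9,0,0,-1.5,0,0,0,0.9,0,0,-1.5,0,0,0,0.9,0,0,-1.0,0,0,0,0.9,0,0,-0.4,0,0,0,0.9,0,0,-0.3,0,0,0,0.9,0,0,-0.2,0,0,0,0.9,0,0,0,0,0,0,0.9,0,0,0,0,0,0,0.6,0,0,0,0,0,0,0.55,0,0,0,0,0,0,0.5,0,0,0,0,0,0,0.4,0,0,0,0,0,0,0.36,0,0,0,0,0,0,0.36],
)

```text
clock: 13.7
eef_pos: [489.5, 161.7, 35.6]
eef_rot: [-3.142, -0.0, 0.142]
wrist_force: [0.4, -0.0, 0.7]
finger_gap: 59.5
finger_force: 0.0
```

>>> jog_arm(
  rows=[0,0,1.0,0,0,0,0.36,0,0,2.0,0,0,0,0.36,0,0,3.0,0,0,0,0.36,0,0,2.0,0,0,0,0.36,-0.2,-2.3,0,0,0,0,0.36,-0.3,-3.5,0,0,0,0,0.36,-0.3,-3.5,0,0,0,0,0.36,-0.2,-3.0,0,0,0,0,0.36,-0.1,-2.0,0,0,0,0,0.36,0,0,0,0,0,0,0.36,0,0,0,0,0,0,0.36],
)

```text
clock: 14.62
eef_pos: [478.6, 18.1, 116.2]
eef_rot: [3.142, -0.001, 0.14]
wrist_force: [0.0, 0.1, -0.9]
finger_gap: 60.6
finger_force: 0.0
```

Run:
```python
from h import *
from cell import manip
s=manip.read_state();print(s['eef_pos'],s['wrist_force'])
for n,cam in(('top','top'),('side','side'),('wrist','wrist')):
    p,d,K,R,t=wr(None,cam); P=cloud(d,K,R,t)
    m=((d>0)&(abs(P[...,2]-56)<8)&(P[...,0]>440)&(P[...,0]<530)&(P[...,1]>-40)&(P[...,1]<240)).astype(np.uint8)
    k,l,st,_=cv2.connectedComponentsWithStats(m)
    for i in range(1,k):
        if st[i,4]>40: print(n,P[l==i].mean(0).round(1),cv2.minEnclosingCircle(P[l==i][:,:2].astype(np.float32)),P[l==i][:,2].max())
```

```text
[478.55671034  18.1435971  116.15919235] [ 0.04701264  0.12564524 -0.85535369]
top [487.9 161.2  58.6] ((487.83331298828125, 161.72930908203125), 17.61531639099121) 63.914093307553415
side [482.1 156.   55.3] ((483.5106201171875, 157.5851287841797), 15.924120903015137) 63.255696977985515
side [478.4  12.5  56.2] ((480.37432861328125, 14.294687271118164), 19.040969848632812) 61.82483290144964
wrist [490.2 157.   58.1] ((488.6851501464844, 159.98377990722656), 17.999095916748047) 62.07651190799189
wrist [480.5  18.1  58.7] ((478.37408447265625, 17.751636505126953), 18.063825607299805) 62.58709633815281
```

>>> jog_arm(
  rows=[0,0.05,-2.5,0,0,0,0.36,0,0,-2.5,0,0,0,0.36,0,0,-1.8,0,0,0,0.36,0,0,-1.0,0,0,0,0.36,0,0,-0.3,0,0,0,0.36,0,0,0,0,0,0,0.6,0,0,0,0,0,0,0.9,0,0,0,0,0,0,0.9,0,0,0,0,0,0,0.9,0,0,0,0,0,0,0.9,0,0,0,0,0,0,0.9,0,0,0.5,0,0,0,0.9,0,0,1.0,0,0,0,0.9,0,0,1.5,0,0,0,0.9,0,0,2.0,0,0,0,0.9,0,0,2.0,0,0,0,0.9,0,0,1.0,0,0,0,0.9,0,0,0,0,0,0,0.9,0,0,0,0,0,0,0.9],
  newtons=30,
)

```text
clock: 16.35
eef_pos: [478.3, 19.2, 114.4]
eef_rot: [3.142, -0.0, 0.142]
wrist_force: [-0.4, 0.2, -3.7]
finger_gap: 35.3
finger_force: 30.0
```

Run:
```python
from h import *
from cell import manip
f=[]
for i in range(6):
    manip.camera('top'); s=manip.read_state(); f.append(s['wrist_force'])
print(np.mean(f,0),np.std(f,0),s['eef_pos'],s['eef_rot'],s['finger_gap'])
```

```text
[-0.0809167   0.18230581 -3.10350648] [0.42407982 0.57620948 0.30750116] [478.11485828  19.18179328 113.72141986] [-3.14136528e+00  1.29455007e-03  1.41749997e-01] 34.58421273518549
```

The second knob reads 3.1 N, so it is the heavier one. I move it to the show position at about (539,82), head at z≈122.

>>> jog_arm(
  rows=[0.5,0.5,0,0,0,0,0.9,1.2,1.2,0,0,0,0,0.9,1.4,1.4,0,0,0,0,0.9,1.4,1.4,0,0,0,0,0.9,1.1,1.2,-0.2,0,0,0,0.9,0.5,0.5,-0.1,0,0,0,0.9,0,0,0,0,0,0,0.9,0,0,0,0,0,0,0.9,0,0,0,0,0,0,0.9,0,0,0,0,0,0,0.9,0,0,0,0,0,0,0.9,0,0,0,0,0,0,0.9],
)

```text
clock: 17.65
eef_pos: [539.3, 80.9, 111.6]
eef_rot: [-3.142, -0.0, 0.141]
wrist_force: [0.3, -0.2, -3.2]
finger_gap: 35.0
finger_force: 30.0
```

Run:
```python
from h import *
from cell import manip
s=manip.read_state();print({k:s[k] for k in('clock','eef_pos','eef_rot','wrist_force','qd','finger_gap')})
C=wr(None,'top'); S=wr(None,'side')
for n,(p,d,K,R,t) in(('t',C),('s',S)):
    P=cloud(d,K,R,t); m=(d>0)&(P[...,2]>242)&(P[...,2]<260)&(abs(P[...,0]-635)<30)&(abs(P[...,1]-195)<25)
    q=P[m]; print(n,len(q),q.mean(0))
cv2.imwrite('pics/c7.png',np.hstack([cv2.resize(S[0][60:260,160:360],(600,600)),cv2.resize(C[0][120:240,160:200],(200,600))]))
```

```text
{'clock': 17.65, 'eef_pos': array([539.32382448,  80.85301444, 111.64658223]), 'eef_rot': array([-3.14156981e+00, -2.77622165e-04,  1.41330670e-01]), 'wrist_force': array([ 0.31742616, -0.15147343, -3.24640339]), 'qd': array([ 0.00340251,  0.00172877, -0.00147238,  0.00264389, -0.00037525,
        0.00159493]), 'finger_gap': 35.02418836678146}
t 73 [636.18689092 195.45192939 245.18072726]
s 1 [645.54249932 186.87834754 242.02333008]
```

View pics/c7.png

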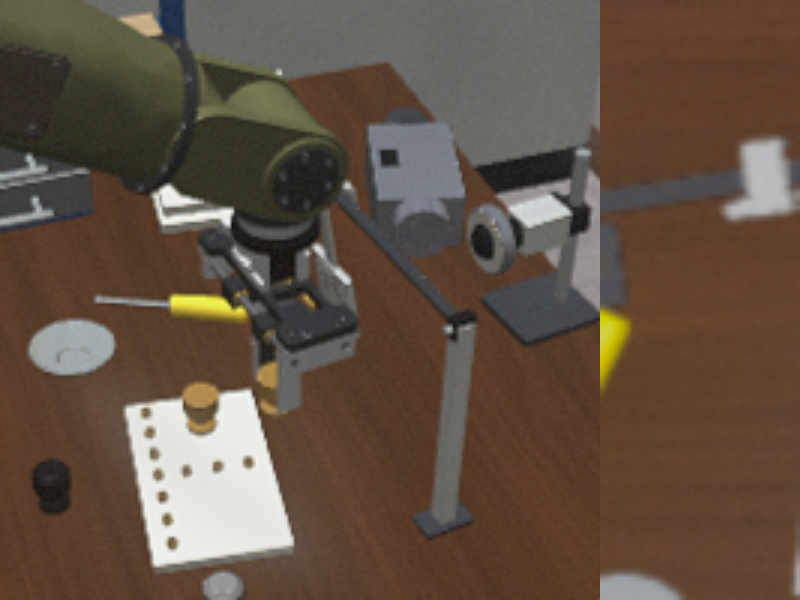

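The lighter knob stands on the tray at (200,405). The heavier one is held upright at (270,388), and the tag hangs on the band. Handing in.

```bash
python3 -c "
from cell import manip
print(manip.sign_off())"
```

```text
the job is handed in; nothing more can be done
None
```

The job is handed in, and no verdict came back: the tag hangs free on the tape band, the lighter knob (about 1.2 N) stands on the tray, and the heavier one (about 3.1 N) is held upright about 11 cm from the rail on the robot's side, about 10 cm along from the tag and level with its card.

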